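# Lock the leak-test cap onto a motorcycle tank

## Task

Swing the red dust guard on the tank's filler collar all the way aside and leave it there. Then take the yellow test cap, lower it into the collar with its lugs in the two slots (white marks), push it down against the spring, turn it a quarter turn clockwise to its stop at the green marks and let it spring up so that it is locked, then let go. Leave everything else on the bench where it is.

Things in the scene. Friction and masses are not known exactly. Their poses are not given: they have to be found in the camera images.
- tank: cream motorcycle fuel tank shell, fixed to the bench, 455 long (along its y) x 270 x 150 high; blunt front end 135 on the -y side of its origin, tapered tail 320 on the +y side. Origin on the bench right below the centre of the filler collar; z up; its x axis runs through the two white marks. On its flat top stands the aluminium filler collar, diameter 90, top face at z = 178.
- neck (a point): centre of the collar's top face (178 above the bench), axes as the tank's (x through the white marks). Opening: bore of diameter 43 with two slots 18 wide, out to radius 32.5, along +x and -x. Lip 7 thick; below it the lugs turn freely clockwise (seen from above) to a hard stop at 80 to 84 degrees, not the other way. Under the lip at the green marks are pockets 3 deep, 17 wide, into which the lugs rise.
- plunger (a joint): spring-loaded black plunger in the bore, diameter 34: 0 = top 4 below the collar's top face, grows as it is pushed down (m, up to 0.015), 0.83 N per mm. The cap stands on it: foot about 6 below the collar's top face when just set in the slots, at least 13 below to turn under the lip, 16 below with the disc pressed on the collar (about 10 N of spring), 10 below when locked.
- lock_marks: the pair of green marks on the collar's top face; origin at the collar's centre, x axis through the two green marks, which is 80 degrees clockwise from the white marks seen from above. A locked cap has its grip along this axis.
- guard (a joint): red flat dust guard (disc of diameter 72, 5 thick, 3 above the collar) that swings level about an upright pivot; 0 = covers the collar, grows anticlockwise seen from above, 1.9 rad = fully aside (end stop). Stays where it is left; about 1 N at the knob moves it. Starts between 0 and 0.3.
- guard_knob (a point): centre of the guard's upright black round knob, diameter 16, 30 high; this point lies half-way up it (15 above the guard's upper face), 64 from the pivot. With the guard at 0 it stands over the collar's centre.
- guard_pivot (a point): the upright pivot axis of the guard, at the guard's underside, 64 from the collar's centre on the tank's +y side
- cap_mid (a point): centre (29 above its foot) of the loose yellow test cap, about 150 g, 58 high, standing on the bench. From its foot: spigot of diameter 39 with two lugs at the foot (6 high, 12 wide, tips 56 apart along its x); from 16 to 24 a disc of diameter 62; from 24 to 58 an upright grip plate 54 long (along x, in line with the lugs), 12 thick (along y), white end marks on top. Same after half a turn.
- plain_cap_mid (a point): centre (29 above its foot) of a similar cap, but blue and without lugs; leave it alone
- tape: black and orange tape measure, 64 x 36 x 60 high, loose, origin under its centre; leave it alone
- jar: jar, diameter 64, 75 high, loose, origin under its centre; leave it alone
- screwdriver: screwdriver lying on the bench beyond the tank, loose; leave it alone
- wrench: wrench lying on the bench to the left, loose; leave it alone
Things that resemble listed ones, but are neither listed nor needed, are in the scene too. Of the things shaped like the part that bears cap_mid, the yellow one is meant.

How it is judged (in metres and radians):
On the way, in this order (a step that is already met when the one before it is completed fails the run):
1. the guard is swung aside (value of joint guard above 1.5 rad), for 0.1 s.
2. the cap is in the collar, pushed down against the spring so that its lugs are below the lip (horizontal distance between cap_mid and neck below 0.006 m and z of cap_mid in the frame of neck below 0.016 m), for 0.05 s.
At the end, for the whole second after the job is handed in: The yellow cap sits in the collar within 5 mm of its centre, upright within 4 degrees, grip within 9 degrees of the green marks' line, sprung up into the pockets (its centre 17.2 to 21 mm above the collar's top), at rest, let go; the guard is over 1.4 rad aside (horizontal distance between cap_mid and neck below 0.005 m and z of cap_mid in the frame of neck between 0.0172 and 0.021 m and angle between the x axis of cap_mid and the x axis of lock_marks, either way round below 0.16 rad and angle between cap_mid's own z axis and vertical below 0.07 rad and value of joint guard above 1.4 rad); the robot touches nothing.
It fails at once if the blue cap is moved more than 30 mm (distance of plain_cap_mid from where it was at the start of the episode above 0.03 m).
It fails at once if the tape measure is moved more than 30 mm (distance of tape from where it was at the start of the episode above 0.03 m).
It fails at once if the jar, screwdriver or wrench is moved more than 30 mm (distance of any of jar, screwdriver, wrench from where it was at the start of the episode above 0.03 m).
It also fails if it takes over 67 s, if anything falls off the work surface, if the arm or the gripper's body presses on something with over 40 N, if the wrist force passes 120 N, or if a joint passes its speed limit or range.

## Robot

A 7-joint arm with a two-finger parallel gripper is mounted at the origin on the work surface. World frame = base frame: x ahead of the robot, y to its left, z up, the work surface at z = 0. Lengths are in mm, angles in rad, forces in N, time in s.
With the tool pointing down it reaches from about 425 to 1025 mm from the base axis. Payload 9.4 kg.
Tool frame: the origin (TCP) lies midway between the tips of the shut fingers; the grasp point (between the pads) lies 19 mm behind it; z points along the fingers, y is the line along which they close (so a half turn about z gives the same grasp; the last joint's range is limited). The gripper opens to 93 mm and grips with 3 to 60 N. Pads are 15 mm wide; open, the fingers measure 128 mm over their backs; the gripper's body (75 mm by 188 mm) begins 65 mm behind the grasp point.
Start: joints at [1.074, 0.599, -0.003, 1.599, 0.002, 0.943, -0.08], TCP at [295.484, -662.052, 218.618] pointing down, gripper open.
Joint ranges: [-2.57, 2.57], [-0.35, 1.97], [-1.29, 1.29], [0.11, 2.56], [-1.05, 4.19], [0.11, 1.86], [-2.63, 2.63]. Speed limits (rad/s): [2.22, 2.22, 3.01, 3.01, 3.14, 3.14, 3.14].

## Interface

Orientations are given as a unit quaternion [x, y, z, w].
In Python, from cell import r gives the robot as it stands.
- The arm moves only by the shell command python3 -m crank 'ROWS' [OPENING] [FORCE]. ROWS is JSON, a list of rows, each a list of 2 entries, a list of its own where there are three numbers: the shift along the world's x, y, z in units of 25 mm (1.0 is 25 mm), then the turn, a rotation vector about the world's x, y, z in units of 5 degrees (1.0 is 5 degrees). In form: [[[x, y, z], [rx, ry, rz]], ...]. A call has 1 to 5 rows; each row is the pose to reach, as a shift and turn from the pose commanded when the call began; what a row does not reach only later rows make up. A row lasts 1/12 s, in which the tool goes at most 41.7 mm and 7.16 degrees, less where a joint would pass 70% of its speed; a pose out of reach is approached as far as the arm can. A call with a gripper value outside its range is refused whole. OPENING is the finger opening in mm, from 0 to 93, set as the call begins (- or left out, the last holds). The fingers move at their own pace and stop on an object; FORCE is the grip in N (left out, the last holds). Time passes only in rows, so rows that repeat a pose let the fingers close. It gives the time, the measured TCP pose, the force, the opening and the grip force at its end, in the units of the state.
- r.read_state(): the state, without advancing time (a new reading comes with each control period).
- r.capture(name): name is "scene" or "side" or "wrist"; returns a dict with "color" (384x512x3 uint8, blue, green, red), "intrinsics" (3x3 intrinsics, pixels), "pose" (4x4, takes a point from camera to world coordinates); the wrist camera has in their place "hand_eye" (4x4, takes a point from camera to tool coordinates, whose origin is the TCP and whose axes are the flange's). Camera axes: x right, y down, z forward; pixel columns grow to the right and rows downward; lengths in mm; the calibration is good to about 2 mm. A picture is of the moment at which its call begins: read the wrist's pose just before it. There is no depth.
- r.finish_job(): hands the job in; it is judged then, once.
The state is a dict: "clock": time; "q": joint angles; "joint_vel": joint speeds; "joint_torque": joint torques, N m; "tool_pos": TCP position; "eef_rot": TCP orientation; "ft_force": force on the tool from outside, world axes, zero at the start; "moment": the same for the moment, N m; "gripper_width": finger opening in mm; "grip_force": force on a finger pad.
Only numpy, scipy, OpenCV 4.12 (cv2) and the standard library are available. Lean on these libraries where they do the work, as an engineer would, in place of code of your own. Each camera call takes 0.05 s, during which the arm holds its last target. There are 200 camera calls.

## Working session

There is one attempt and no reset: what is moved stays moved. The work goes in short steps, Python scripts to look and compute and a shell command to move; the robot and the scene stay as the last step left them, time stands still between calls to the robot, and variables do not carry over. Pictures are saved under pics/ and viewed, at most 10 in all, crops included, and the job is handed in when it is done.

```bash
mkdir -p pics; ls; python3 - <<'E'
from cell import r
import cv2,numpy as np
s=r.read_state();print(s)
for n in("scene","side","wrist"):
    c=r.capture(n);cv2.imwrite(f"pics/{n}0.png",c["color"]);np.savez(f"{n}0.npz",**c)
    print(n,c["intrinsics"].round(1).tolist(),(c["hand_eye"] if n=="wrist" else c["pose"]).round(3).tolist())
a=cv2.imread("pics/scene0.png");b=cv2.imread("pics/side0.png")
cv2.imwrite("pics/both0.png",np.vstack([a,b])[:, :])
E
```

```text
pics
{'clock': 0.0, 'q': array([ 1.07431923,  0.60012817, -0.00248797,  1.60009764,  0.00179972,
        0.94287965, -0.07976934]), 'joint_vel': array([-1.54829730e-03, -6.71540274e-04, -2.91306545e-03, -7.19786161e-04,
       -6.59772744e-04, -3.10911723e-04, -5.35776742e-05]), 'joint_torque': array([-3.00760667e-04, -7.65058064e+01,  1.49657439e+00, -2.52344853e+01,
       -5.24913578e-02,  1.70149980e-02,  1.57086974e-04]), 'tool_pos': array([ 295.24259103, -661.65230714,  217.77006809]), 'eef_rot': array([ 9.78049350e-01,  2.08372018e-01, -2.39595727e-04, -7.16747074e-04]), 'ft_force': array([0.45849107, 0.35834171, 0.51968264]), 'moment': array([0.02960743, 0.04245533, 0.02764625]), 'grip_force': 0.0, 'gripper_width': 92.73995497388982}
scene [[352.3, 0.0, 249.3], [0.0, 352.3, 187.8], [0.0, 0.0, 1.0]] [[-0.691, 0.547, -0.473, 1042.915], [0.723, 0.534, -0.438, 505.904], [0.013, -0.645, -0.764, 944.681], [0.0, 0.0, 0.0, 1.0]]
side [[416.5, 0.0, 250.9], [0.0, 416.5, 195.0], [0.0, 0.0, 1.0]] [[-0.995, -0.085, 0.062, 471.88], [-0.104, 0.77, -0.629, 772.376], [0.006, -0.632, -0.775, 1048.532], [0.0, 0.0, 0.0, 1.0]]
wrist [[281.7, 0.0, 255.1], [0.0, 281.7, 192.8], [0.0, 0.0, 1.0]] [[-0.001, -0.968, -0.249, 68.967], [1.0, -0.001, 0.0, 0.863], [-0.0, -0.249, 0.968, -165.938], [0.0, 0.0, 0.0, 1.0]]
```

View pics/scene0.png

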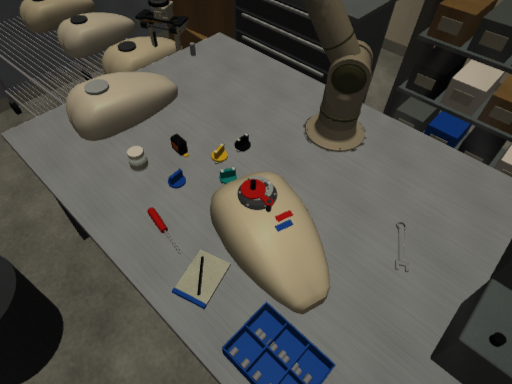

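View pics/side0.png

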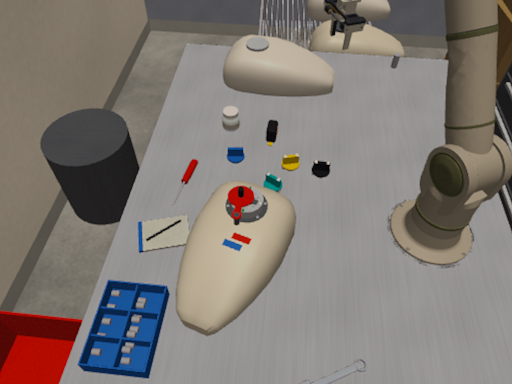

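Scene: the tank's collar is at about (258,193) in the scene view and (245,204) in the side view, with the red guard over it. The cap-like things in the scene view are:
- Yellow: (219,153), side (290,161). This is the one I want.
- Blue: (177,178).
- Teal: (229,176).
- Black: (243,142).
- Tape measure with orange: (180,145).

I'll check the choice in a close crop.

```bash
cat > h.py <<'E'
import numpy as np,cv2
from scipy.spatial.transform import Rotation as R
def load(n):return dict(np.load(n+".npz"))
def wpose(c,s):
    T=np.eye(4);T[:3,:3]=R.from_quat(s["eef_rot"]).as_matrix();T[:3,3]=s["tool_pos"];return T@c["hand_eye"]
def ray(c,uv,P=None):
    P=c["pose"] if P is None else P
    d=P[:3,:3]@np.linalg.solve(c["intrinsics"],[uv[0],uv[1],1.]);return P[:3,3],d/np.linalg.norm(d)
def onz(c,uv,z,P=None):
    o,d=ray(c,uv,P);return o+d*(z-o[2])/d[2]
def tri(rs):
    A=sum(np.eye(3)-np.outer(d,d) for o,d in rs);b=sum((np.eye(3)-np.outer(d,d))@o for o,d in rs)
    p=np.linalg.solve(A,b);return p,[np.linalg.norm(np.cross(p-o,d)) for o,d in rs]
def blobs(img,lo,hi,amin=8):
    m=cv2.inRange(cv2.cvtColor(img,cv2.COLOR_BGR2HSV),lo,hi);n,l,st,ce=cv2.connectedComponentsWithStats(m)
    return [(ce[i].round(1).tolist(),int(st[i,4]),st[i,:4].tolist()) for i in range(1,n) if st[i,4]>=amin],m
E
python3 - <<'E'
from h import *
a=load("scene0");b=load("side0")
A=cv2.resize(a["color"][125:225,165:295],None,fx=6,fy=6,interpolation=cv2.INTER_CUBIC)
cv2.imwrite("pics/c1.png",A)
B=cv2.resize(b["color"][145:245,220:340],None,fx=6,fy=6,interpolation=cv2.INTER_CUBIC)
cv2.imwrite("pics/c2.png",B)
for c in(a,b):
    print("Y",blobs(c["color"],(20,120,80),(33,255,255))[0])
    print("R",blobs(c["color"],(0,170,80),(6,255,255),20)[0])
p=tri([ray(a,(219,153)),ray(b,(290,161))]);print(p)
E
```

```text
Y [([218.8, 147.9], 23, [216, 145, 7, 7]), ([219.5, 156.2], 117, [211, 150, 17, 12]), ([185.6, 154.6], 16, [183, 153, 6, 4])]
R [([255.1, 191.2], 402, [241, 179, 33, 27]), ([156.3, 218.6], 173, [148, 208, 19, 23]), ([283.5, 215.6], 87, [275, 211, 18, 10])]
Y [([269.7, 143.2], 17, [268, 141, 5, 5]), ([290.3, 162.1], 222, [282, 154, 17, 16])]
R [([189.4, 170.7], 148, [182, 160, 15, 24]), ([239.9, 199.2], 455, [228, 186, 26, 34]), ([241.0, 238.0], 97, [232, 233, 19, 11]), ([34.6, 347.2], 4827, [0, 311, 82, 73])]
(array([ 437.36967527, -211.01973828,   35.86742476]), [np.float64(0.5773442845897261), np.float64(0.5773442845898165)])
```

View pics/c1.png

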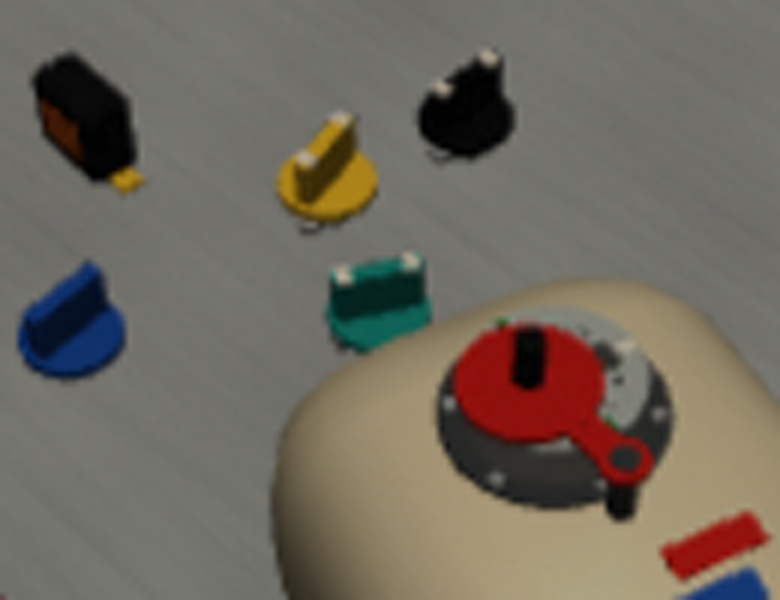

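View pics/c2.png

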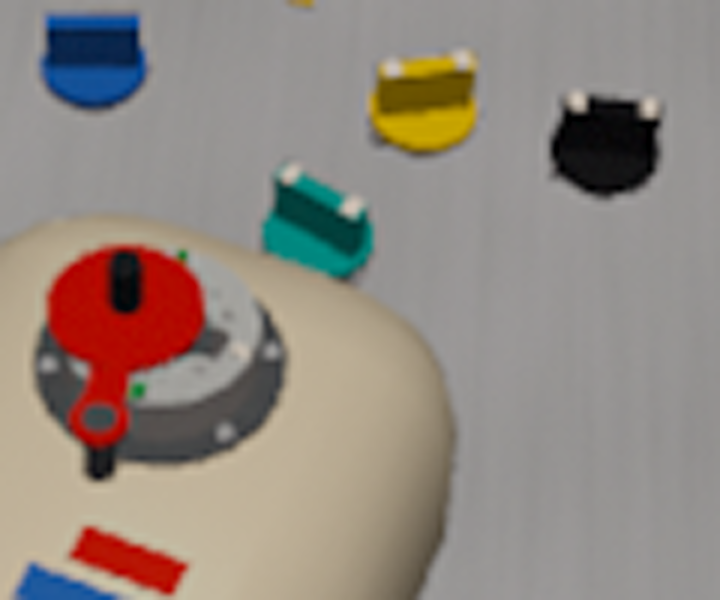

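The crop confirms the yellow cap: it has lug tips under its disc and white end marks at c1 (341,119) and (305,158), c2 (463,60) and (392,68). The guard covers about 3/4 of the collar. Its knob is at c1 (529,332) and its pivot at c1 (626,458).

```bash
python3 - <<'E'
from h import *
a=load("scene0");b=load("side0")
f=lambda p:((p[0]+.5)/6-.5+165,(p[1]+.5)/6-.5+125)
g=lambda p:((p[0]+.5)/6-.5+220,(p[1]+.5)/6-.5+145)
pts=dict(y1=((341,119),(463,60),58),y2=((305,158),(392,68),58),kn=((529,334),(124,257),216),piv=((626,458),(99,416),186),g1=((501,324),(182,257),178),g2=((610,423),(138,391),178),w=((627,345),(240,352),178),
 t1=((410,262),(290,173),58),t2=((344,275),(352,206),58),k1=((488,58),(650,106),58),k2=((441,89),(576,101),58),b1=((88,266),(139,20),58),b2=((27,326),(48,20),58))
for k,(p,q,z) in pts.items():
    print(k,tri([ray(a,f(p)),ray(b,g(q))])[0].round(1),onz(a,f(p),z)[:2].round(1),onz(b,g(q),z)[:2].round(1))
E
```

```text
y1 [ 417.3 -217.7   61.4] [ 415.6 -219.4] [ 416.9 -222.4]
y2 [ 456.  -207.9   61.3] [ 454.2 -209.9] [ 455.9 -211.9]
kn [568.3  77.9 220.3] [566.   76.2] [568.6  73.4]
piv [571.8 142.4 189.8] [570.2 141.8] [572.  138.2]
g1 [546.7  40.2 179.5] [545.9  39.7] [546.8  38.6]
g2 [557.4 120.6 182.2] [554.9 118.8] [557.7 117. ]
w [515.3  93.8 181.4] [513.2  92.4] [515.4  90.6]
t1 [504.9 -69.  116. ] [ 470.3 -103.8] [ 505.9 -127.4]
t2 [ 471.  -160.7    1.6] [ 503.8 -123.5] [ 471.5 -107.5]
k1 [ 314.9 -192.3   62.3] [ 312.3 -194.2] [ 313.8 -198.3]
k2 [ 354.7 -194.1   60.4] [ 353.5 -194.9] [ 354.2 -197.7]
b1 [ 600.1 -235.6   55.8] [ 601.4 -233.2] [ 599.7 -234. ]
b2 [ 651.5 -227.6   55. ] [ 654.2 -221.6] [ 650.7 -228.3]
```

Heights come out within 3 mm of the known values, and sizes match: collar to pivot 64, guard about 0.26 rad, tank yaw about -18°. So the collar centre is near (551,79), the cap near (436,-215) with its grip at -14.5°, and the knob near (567,75). I'll move above the knob.

```bash
M="python3 -m crank"
$M '[[[0.5,1.4,0.8],[0,0,0.6]],[[1,2.8,1.6],[0,0,1.2]],[[1.6,4.2,2.4],[0,0,1.8]],[[2.2,5.8,3.2],[0,0,2.4]],[[2.7,7.4,3.2],[0,0,2.8]]]' 60 10
$M '[[[0.54,1.48,0],[0,0,0.6]],[[1.08,2.96,0],[0,0,1.2]],[[1.6,4.4,0],[0,0,1.8]],[[2.2,5.9,0],[0,0,2.4]],[[2.7,7.4,0],[0,0,2.8]]]'
$M '[[[0.54,1.48,0],[0,0,0.6]],[[1.08,2.96,0],[0,0,1.2]],[[1.6,4.4,0],[0,0,1.8]],[[2.2,5.9,0],[0,0,2.4]],[[2.7,7.4,0],[0,0,2.8]]]'
$M '[[[0.54,1.48,0],[0,0,0.6]],[[1.08,2.96,0],[0,0,1.2]],[[1.6,4.4,0],[0,0,1.8]],[[2.2,5.9,0],[0,0,2.4]],[[2.75,7.3,0],[0,0,2.8]]]'
$M '[[[0,0,0],[0,0,0]],[[0,0,0],[0,0,0]]]'
python3 - <<'E'
from h import *
from cell import r
s=r.read_state();c=r.capture("wrist");c["pose"]=wpose(c,s);np.savez("w1.npz",**c);cv2.imwrite("pics/w1.png",c["color"])
print(s["tool_pos"],R.from_quat(s["eef_rot"]).as_matrix()[:,1])
E
```

```text
clock: 0.57
tool_pos: [361.8, -484.0, 300.9]
eef_rot: [0.945, 0.327, 0.001, 0.002]
ft_force: [0.7, 0.1, 0.9]
gripper_width: 64.0
grip_force: 0.0
clock: 0.98
tool_pos: [428.6, -297.3, 298.2]
eef_rot: [0.898, 0.44, 0.0, 0.0]
ft_force: [0.5, 0.0, 0.4]
gripper_width: 60.0
grip_force: 0.0
clock: 1.4
tool_pos: [496.1, -112.4, 298.2]
eef_rot: [0.838, 0.546, 0.0, 0.0]
ft_force: [-0.2, 0.3, 0.4]
gripper_width: 60.1
grip_force: 0.0
clock: 1.82
tool_pos: [564.7, 70.5, 298.1]
eef_rot: [0.765, 0.644, 0.0, 0.0]
ft_force: [-0.6, -1.2, -0.4]
gripper_width: 60.2
grip_force: 0.0
clock: 1.98
tool_pos: [564.5, 70.6, 297.6]
eef_rot: [0.764, 0.645, -0.0, -0.001]
ft_force: [-0.9, 0.0, -0.4]
gripper_width: 60.2
grip_force: 0.0
[564.48582307  70.64977356 297.63688971] [ 9.85650196e-01 -1.68798394e-01 -8.90518177e-04]
```

View pics/w1.png

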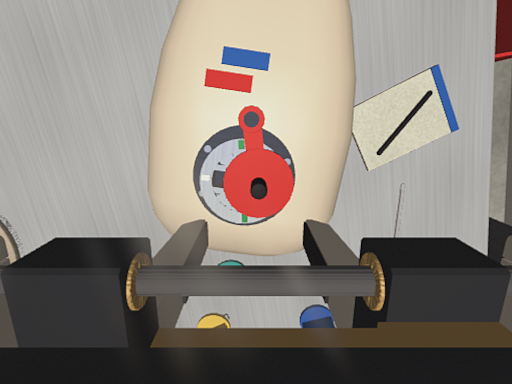

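The wrist view shows the guard disc at (258,183), pivot (251,119), knob (258,188), green marks (242,144) and (244,218), and a white mark at (205,178).

```bash
python3 - <<'E'
from h import *
c=load("w1")
for k,uv,z in(("piv",(251,119),186),("disc",(258.5,183),186),("g1",(242,144),178),("g2",(244.5,218),178),("w",(205.5,178),178)):print(k,onz(c,uv,z).round(1))
g,m=blobs(c["color"],(50,80,40),(80,255,255),6);print(g)
hsv=cv2.cvtColor(c["color"],cv2.COLOR_BGR2HSV);m=cv2.inRange(hsv[150:220,220:298],(0,170,60),(6,255,255))
print(cv2.fitEllipse(max(cv2.findContours(m,0,2)[0],key=len)))
k=(c["color"][170:215,240:280].max(2)<45).astype(np.uint8);n,l,st,ce=cv2.connectedComponentsWithStats(k);print([(ce[i]+[240,170],st[i]) for i in range(1,n) if st[i,4]>20])
E
```

```text
piv [572.9 139.5 186. ]
disc [569.5  76.7 186. ]
g1 [559.7 117.2 178. ]
g2 [548.1  39.7 178. ]
w [516.3  89.5 178. ]
[([241.0, 144.1], 44, [238, 140, 6, 9]), ([243.9, 218.2], 33, [242, 215, 5, 7])]
((38.15556716918945, 32.694087982177734), (67.34387969970703, 68.74458312988281), 87.09508514404297)
[(array([258.42372881, 185.39830508]), array([ 11,   8,  16,  21, 118], dtype=int32))]
```

```bash
M="python3 -m crank"
$M '[[[0.18,0.24,-1],[0,0,0]],[[0.18,0.24,-2],[0,0,0]],[[0.18,0.24,-3],[0,0,0]],[[0.18,0.24,-3.8],[0,0,0]],[[0.18,0.24,-4.15],[0,0,0]]]' 50 10
$M '[[[0,0,0],[0,0,0]],[[0,0,0],[0,0,0]],[[0,0,0],[0,0,0]],[[0,0,0],[0,0,0]],[[0,0,0],[0,0,0]]]' 5 10
```

```text
clock: 2.45
tool_pos: [567.4, 71.7, 191.9]
eef_rot: [0.767, 0.642, -0.002, -0.001]
ft_force: [-0.0, -0.2, 0.2]
gripper_width: 49.9
grip_force: 0.0
clock: 2.87
tool_pos: [569.5, 74.3, 195.5]
eef_rot: [0.766, 0.643, 0.001, 0.001]
ft_force: [0.5, 0.3, -0.5]
gripper_width: 21.1
grip_force: 0.0
```

```bash
M="python3 -m crank"
$M '[[[0,0,0],[0,0,0]],[[0,0,0],[0,0,0]],[[0,0,0],[0,0,0]]]' 5 10
$M '[[[0.28,0,0],[0,0,1.26]],[[0.56,0.03,0],[0,0,2.52]],[[0.84,0.09,0],[0,0,3.78]],[[1.1,0.18,0],[0,0,5.04]],[[1.36,0.3,0],[0,0,6.3]]]'
$M '[[[0.24,0.15,0],[0,0,1.26]],[[0.46,0.32,0],[0,0,2.52]],[[0.67,0.51,0],[0,0,3.78]],[[0.85,0.73,0],[0,0,5.04]],[[1.0,0.97,0],[0,0,6.3]]]'
$M '[[[0.13,0.25,0],[0,0,1.26]],[[0.23,0.51,0],[0,0,2.52]],[[0.3,0.79,0],[0,0,3.78]],[[0.34,1.06,0],[0,0,5.04]],[[0.35,1.35,0],[0,0,6.3]]]'
$M '[[[0,0,0],[0,0,0]],[[0,0,0],[0,0,0]],[[0,0,0],[0,0,0]]]'
```

```text
clock: 3.12
tool_pos: [569.3, 74.3, 195.1]
eef_rot: [0.766, 0.643, 0.0, 0.0]
ft_force: [-0.8, -1.3, 6.3]
gripper_width: 15.9
grip_force: 10.0
clock: 3.53
tool_pos: [603.9, 82.1, 195.2]
eef_rot: [0.56, 0.828, 0.001, 0.001]
ft_force: [-0.7, 1.0, 5.5]
gripper_width: 15.7
grip_force: 10.0
clock: 3.95
tool_pos: [629.2, 106.4, 195.2]
eef_rot: [0.315, 0.949, 0.001, 0.001]
ft_force: [-0.1, 0.0, 3.3]
gripper_width: 15.7
grip_force: 10.0
clock: 4.37
tool_pos: [638.4, 140.2, 195.2]
eef_rot: [0.045, 0.999, 0.0, 0.002]
ft_force: [3.1, 0.1, 2.9]
gripper_width: 15.8
grip_force: 10.0
clock: 4.62
tool_pos: [638.3, 140.0, 195.2]
eef_rot: [0.05, 0.999, 0.001, 0.002]
ft_force: [5.9, 1.1, 3.5]
gripper_width: 15.7
grip_force: 10.0
```

```bash
M="python3 -m crank"
$M '[[[0,0,0],[0,0,0]],[[0,0,0],[0,0,0]],[[0,0,0],[0,0,0]]]' 45 10
$M '[[[0,0,1],[0,0,0]],[[0,0,2],[0,0,0]],[[0,0,3.5],[0,0,-1]],[[-1,-0.7,5],[0,0,-1.5]],[[-2,-1.5,5.2],[0,0,-2]]]' 45
$M '[[[0,0,0],[0,0,0]],[[0,0,0],[0,0,0]],[[0,0,0],[0,0,0]]]'
python3 - <<'E'
from h import *
from cell import r
s=r.read_state();c=r.capture("wrist");c["pose"]=wpose(c,s);np.savez("w2.npz",**c);cv2.imwrite("pics/w2.png",c["color"])
print(s["tool_pos"],R.from_quat(s["eef_rot"]).as_matrix()[:,1])
g,m=blobs(c["color"],(50,80,40),(80,255,255),6);print([(x,onz(c,x[0],178).round(1)) for x in g])
E
```

```text
clock: 4.87
tool_pos: [635.9, 139.3, 193.9]
eef_rot: [0.048, 0.999, -0.0, -0.001]
ft_force: [0.7, 0.5, 0.2]
gripper_width: 31.2
grip_force: 0.0
clock: 5.28
tool_pos: [587.9, 105.3, 328.2]
eef_rot: [0.135, 0.991, 0.002, 0.002]
ft_force: [-0.1, -0.6, 0.7]
gripper_width: 45.1
grip_force: 0.0
clock: 5.53
tool_pos: [586.6, 101.9, 324.1]
eef_rot: [0.135, 0.991, -0.0, -0.0]
ft_force: [0.3, -0.1, 0.2]
gripper_width: 45.2
grip_force: 0.0
[586.57680659 101.91163099 324.12231347] [ 2.67069184e-01  9.63677222e-01 -5.13095849e-04]
[(([262.2, 154.9], 37, [259, 152, 8, 6]), array([558.7, 117. , 178. ])), (([193.0, 164.1], 34, [189, 162, 8, 5]), array([547.9,  40. , 178. ]))]
```

View pics/w2.png

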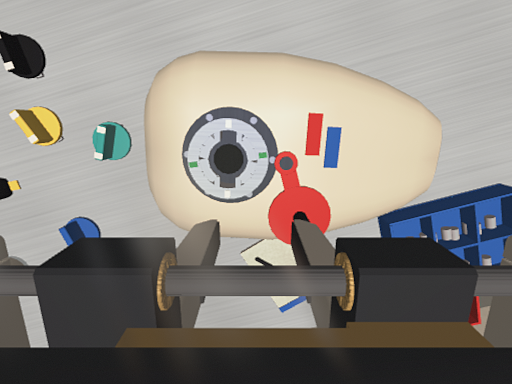

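The guard is fully aside. The collar is clear at about (229,158), with green marks at (262,155) and (193,164), which puts its centre at (553.3,78.5). Next I'll hover over the yellow cap and look.

```bash
M="python3 -m crank"
$M '[[[-0.6,-1.27,0],[0,0,0]],[[-1.2,-2.54,0],[0,0,0]],[[-1.8,-3.8,0],[0,0,0]],[[-2.4,-5.1,0],[0,0,0]],[[-3,-6.35,0],[0,0,0]]]' 45
$M '[[[-0.6,-1.27,0],[0,0,0]],[[-1.2,-2.54,0],[0,0,0]],[[-1.8,-3.8,0],[0,0,0]],[[-2.4,-5.1,0],[0,0,0]],[[-3,-6.35,0],[0,0,0]]]' 45
$M '[[[0,0,-1.5],[0,0,0]],[[0,0,-3],[0,0,0]],[[0,0,-4.5],[0,0,0]],[[0,0,-6],[0,0,0]],[[0,0,-6.8],[0,0,0]]]' 45
$M '[[[0,0,0],[0,0,0]],[[0,0,0],[0,0,0]],[[0,0,0],[0,0,0]]]'
python3 - <<'E'
from h import *
from cell import r
s=r.read_state();c=r.capture("wrist");c["pose"]=wpose(c,s);np.savez("w3.npz",**c);cv2.imwrite("pics/w3.png",c["color"])
y=R.from_quat(s["eef_rot"]).as_matrix()[:,1];print(s["tool_pos"],np.degrees(np.arctan2(y[1],y[0])))
g,m=blobs(c["color"],(20,120,60),(33,255,255),30);print(g)
E
```

```text
clock: 6.0
tool_pos: [511.2, -57.2, 323.3]
eef_rot: [0.134, 0.991, 0.001, -0.001]
ft_force: [0.7, -1.2, -0.2]
gripper_width: 45.2
grip_force: 0.0
clock: 6.42
tool_pos: [436.3, -216.4, 323.6]
eef_rot: [0.134, 0.991, 0.001, -0.0]
ft_force: [0.9, -0.5, -0.2]
gripper_width: 45.1
grip_force: 0.0
clock: 6.83
tool_pos: [435.5, -214.2, 150.0]
eef_rot: [0.134, 0.991, 0.002, -0.002]
ft_force: [-0.4, -1.6, -0.6]
gripper_width: 45.4
grip_force: 0.0
clock: 7.08
tool_pos: [437.8, -214.7, 155.0]
eef_rot: [0.134, 0.991, 0.0, 0.0]
ft_force: [0.0, 0.2, 0.4]
gripper_width: 45.0
grip_force: 0.0
[ 437.81462972 -214.72264019  155.04300737] 74.60932212783005
[([253.9, 184.1], 2210, [226, 157, 56, 55])]
```

View pics/w3.png

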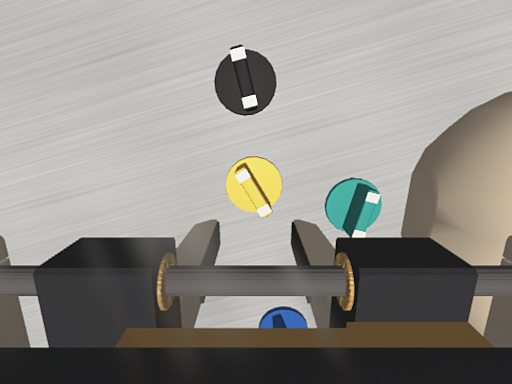

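The wrist view shows the yellow cap disc centred at (254,184), with white end marks near (243,175) and (264,210). The grip is turned relative to the tool.

```bash
python3 - <<'E'
from h import *
c=load("w3")
im=c["color"]
hsv=cv2.cvtColor(im,cv2.COLOR_BGR2HSV)[160:222,228:280]
m=cv2.inRange(hsv,(0,0,190),(180,75,255));n,l,st,ce=cv2.connectedComponentsWithStats(m)
q=sorted([(st[i,4],ce[i]+[228,160]) for i in range(1,n)],key=lambda t:-t[0])[:4];print(q)
for uv in [x[1] for x in q[:2]]+[(243,175),(264,210)]:print(np.round(uv,1),onz(c,uv,58).round(1))
a,b=[onz(c,x,58) for x in ((243,175),(264,210))];print(np.degrees(np.arctan2(*(b-a)[1::-1])),np.linalg.norm(b-a),(a+b)/2)
m=blobs(im,(20,100,60),(33,255,255))[1];e=cv2.fitEllipse(cv2.convexHull(max(cv2.findContours(m,0,2)[0],key=len)));print(e,onz(c,e[0],22))
cv2.imwrite("pics/w3c.png",cv2.resize(im[150:225,215:290],None,fx=7,fy=7,interpolation=cv2.INTER_CUBIC))
E
```

```text
[(np.int32(743), array([253.8371467 , 213.10632571])), (np.int32(128), array([242.4140625, 175.6015625])), (np.int32(55), array([276.12727273, 163.2       ])), (np.int32(50), array([230.8, 162.9]))]
[253.8 213.1] [ 456.9 -222.    58. ]
[242.4 175.6] [ 417.9 -222.4   58. ]
[243 175] [ 417.5 -221.7   58. ]
[264 210] [ 456.5 -211.5   58. ]
14.633478923849545 40.30482824256588 [ 436.98259664 -216.59170449   58.        ]
((253.39950561523438, 184.18638610839844), (54.74922180175781, 55.981876373291016), 88.62946319580078) [ 436.57231757 -216.93071743   22.        ]
```

View pics/w3c.png

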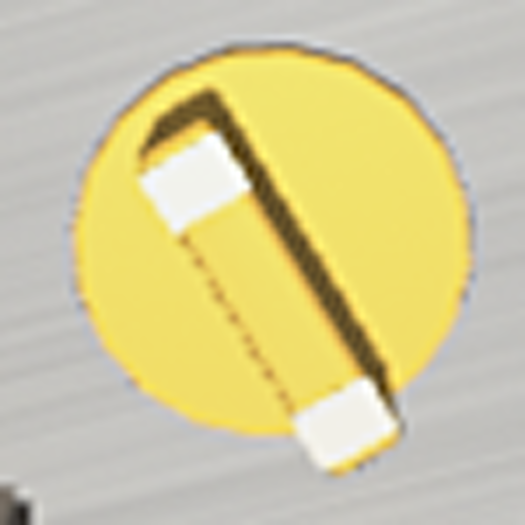

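The grip is at +14.6° (my earlier sign was wrong), centre (437,-216.7). The mark spacing of 40 mm and the disc centre agree. I'll turn +30° and descend to grasp.

```bash
M="python3 -m crank"
$M '[[[0,0,0],[0,0,1.2]],[[0,0,-0.4],[0,0,2.4]],[[-0.03,-0.08,-0.8],[0,0,3.6]],[[-0.03,-0.08,-1.2],[0,0,4.8]],[[-0.03,-0.08,-1.6],[0,0,6]]]' 45
$M '[[[0,0,-1],[0,0,0]],[[0,0,-2],[0,0,0]],[[0,0,-3],[0,0,0]],[[0,0,-3.4],[0,0,0]],[[0,0,-3.4],[0,0,0]]]' 45
python3 -c "
from h import *
from cell import r
s=r.read_state();y=R.from_quat(s['eef_rot']).as_matrix()[:,1];print(s['q'].round(2),np.degrees(np.arctan2(y[1],y[0])))"
$M '[[[0,0,0],[0,0,0]],[[0,0,0],[0,0,0]],[[0,0,0],[0,0,0]],[[0,0,0],[0,0,0]],[[0,0,0],[0,0,0]]]' 5 30
$M '[[[0,0,0],[0,0,0]],[[0,0,0],[0,0,0]],[[0,0,0],[0,0,0]]]'
```

```text
clock: 7.55
tool_pos: [437.0, -218.0, 115.7]
eef_rot: [-0.129, 0.992, -0.001, 0.001]
ft_force: [0.1, 0.5, 0.2]
gripper_width: 44.8
grip_force: 0.0
clock: 7.97
tool_pos: [436.3, -217.4, 28.8]
eef_rot: [-0.127, 0.992, -0.0, -0.0]
ft_force: [1.1, -0.4, 1.0]
gripper_width: 44.8
grip_force: 0.0
[ 0.79  0.72 -0.64  2.25  1.01  0.49  1.15] 104.54414038250714
clock: 8.38
tool_pos: [436.3, -217.6, 30.1]
eef_rot: [-0.126, 0.992, -0.0, 0.001]
ft_force: [-0.5, 0.4, -0.5]
gripper_width: 16.4
grip_force: 0.0
clock: 8.63
tool_pos: [436.2, -217.4, 29.8]
eef_rot: [-0.127, 0.992, -0.0, 0.0]
ft_force: [-0.2, -0.3, 6.6]
gripper_width: 12.1
grip_force: 30.0
```

```bash
M="python3 -m crank"
$M '[[[0,0,1],[0,0,0]],[[0,0,2.5],[0,0,0]],[[0,0,4],[0,0,0]],[[0,0,5.5],[0,0,0]],[[0,0,7],[0,0,0]]]'
$M '[[[0,0,1],[0,0,0]],[[0,0,2.2],[0,0,-1]],[[0.2,0.5,3.4],[0,0,-2]],[[0.6,1.6,4],[0,0,-3]],[[1.1,2.8,4],[0,0,-4]]]'
$M '[[[0.5,1.25,0],[0,0,-0.5]],[[1,2.5,0],[0,0,-1]],[[1.5,3.8,0],[0,0,-1.5]],[[2,5.1,0],[0,0,-2]],[[2.5,6.3,0],[0,0,-2.5]]]'
$M '[[[0.4,1.2,0],[0,0,0]],[[0.8,2.2,0],[0,0,0]],[[1.06,2.7,0],[0,0,-0.06]],[[1.06,2.7,0],[0,0,-0.06]],[[1.06,2.7,0],[0,0,-0.06]]]'
$M '[[[0,0,0],[0,0,0]],[[0,0,0],[0,0,0]],[[0,0,0],[0,0,0]]]'
python3 - <<'E'
from h import *
from cell import r
s=r.read_state();c=r.capture("wrist");c["pose"]=wpose(c,s);np.savez("w4.npz",**c);cv2.imwrite("pics/w4.png",c["color"])
y=R.from_quat(s["eef_rot"]).as_matrix()[:,1];print(s["tool_pos"],s["q"].round(2),s["gripper_width"],np.degrees(np.arctan2(y[1],y[0])))
g,m=blobs(c["color"],(50,80,40),(80,255,255),6);print([(x,onz(c,x[0],178).round(1)) for x in g])
E
```

```text
clock: 9.05
tool_pos: [435.2, -216.6, 205.9]
eef_rot: [-0.127, 0.992, 0.001, -0.0]
ft_force: [1.4, -1.9, -1.4]
gripper_width: 12.0
grip_force: 30.0
clock: 9.47
tool_pos: [464.3, -147.7, 307.4]
eef_rot: [0.052, 0.999, -0.001, 0.002]
ft_force: [1.0, -0.9, -2.0]
gripper_width: 11.9
grip_force: 30.0
clock: 9.88
tool_pos: [525.8, 12.2, 304.2]
eef_rot: [0.157, 0.988, -0.0, -0.0]
ft_force: [0.4, -0.4, -1.0]
gripper_width: 11.6
grip_force: 30.0
clock: 10.3
tool_pos: [551.9, 78.2, 303.9]
eef_rot: [0.158, 0.988, -0.0, -0.001]
ft_force: [-0.0, -0.8, -1.9]
gripper_width: 12.0
grip_force: 30.0
clock: 10.55
tool_pos: [552.2, 76.3, 304.3]
eef_rot: [0.159, 0.987, -0.0, -0.0]
ft_force: [-0.4, 0.4, -1.5]
gripper_width: 11.6
grip_force: 30.0
[552.16063346  76.3476792  304.265997  ] [ 0.4   0.43 -0.9   1.85  0.38  1.05  0.6 ] 11.645535732475496 71.6491048566066
[(([294.5, 180.2], 40, [291, 178, 8, 6]), array([558.9, 117.3, 178. ])), (([221.5, 193.2], 30, [219, 191, 7, 6]), array([547.8,  39. , 178. ]))]
```

View pics/w4.png

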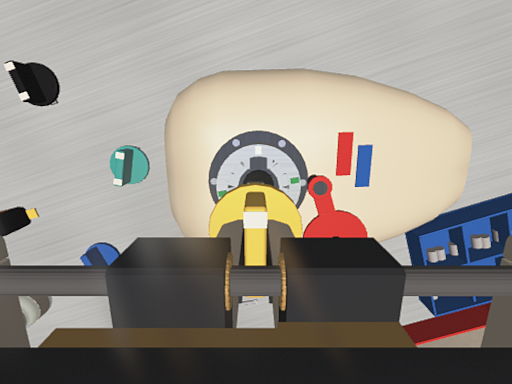

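The three views agree on the collar centre (553.4,78.3). I'll work out the cap's offset in the hand from its near white mark and average the TCP readings.

```bash
M="python3 -m crank"
$M '[[[0,0.08,-0.8],[0,0,0]],[[0,0.08,-1.6],[0,0,0]],[[0,0.08,-2.4],[0,0,0]],[[0,0.08,-3.2],[0,0,0]],[[0,0.08,-3.6],[0,0,0]]]'
$M '[[[0,0,0],[0,0,0]],[[0,0,0],[0,0,0]],[[0,0,0],[0,0,0]]]'
python3 - <<'E'
from h import *
from cell import r
c=load("w4");h=cv2.cvtColor(c["color"],cv2.COLOR_BGR2HSV)[205:235,240:272]
m=cv2.inRange(h,(0,0,150),(180,70,255));n,l,st,ce=cv2.connectedComponentsWithStats(m)
for i in range(1,n):
  if st[i,4]>30: print(st[i],ce[i]+[240,205],onz(c,ce[i]+[240,205],332.5))
P=[];
for i in range(4):
    s=r.read_state();P.append(s["tool_pos"]);r.capture("wrist")
print(np.round(P,2),s["ft_force"])
E
```

```text
clock: 11.02
tool_pos: [551.6, 78.5, 212.4]
eef_rot: [0.159, 0.987, -0.001, -0.001]
ft_force: [-0.8, -0.4, -2.1]
gripper_width: 12.0
grip_force: 30.0
clock: 11.27
tool_pos: [553.0, 80.0, 215.4]
eef_rot: [0.159, 0.987, 0.0, 0.001]
ft_force: [0.9, -0.1, -1.7]
gripper_width: 11.5
grip_force: 30.0
[  3   6  25  17 392] [254.69387755 219.41581633] [534.26208953  81.35746261 332.5       ]
[[553.01  80.01 215.41]
 [553.11  80.01 215.57]
 [553.05  79.99 215.51]
 [552.95  79.94 215.39]] [ 0.26296118  0.65652328 -1.08801368]
```

```bash
M="python3 -m crank"
$M '[[[-0.03,-0.05,0],[0,0,0]],[[-0.03,-0.05,-0.1],[0,0,0]],[[-0.03,-0.05,-0.2],[0,0,0]],[[-0.03,-0.05,-0.3],[0,0,0]],[[-0.03,-0.05,-0.3],[0,0,0]]]'
$M '[[[0,0,-0.05],[0,0,0]],[[0,0,-0.1],[0,0,0]],[[0,0,-0.15],[0,0,0]],[[0,0,-0.2],[0,0,0]],[[0,0,-0.2],[0,0,0]]]'
$M '[[[0,0,-0.05],[0,0,0]],[[0,0,-0.1],[0,0,0]],[[0,0,-0.15],[0,0,0]],[[0,0,-0.2],[0,0,0]],[[0,0,-0.2],[0,0,0]]]'
```

```text
clock: 11.88
tool_pos: [551.4, 78.4, 206.2]
eef_rot: [0.159, 0.987, -0.0, -0.0]
ft_force: [-0.4, 0.2, -0.8]
gripper_width: 11.5
grip_force: 30.0
clock: 12.3
tool_pos: [551.7, 78.6, 201.7]
eef_rot: [0.159, 0.987, 0.0, 0.0]
ft_force: [0.2, -0.7, -0.3]
gripper_width: 12.0
grip_force: 30.0
clock: 12.72
tool_pos: [551.8, 78.7, 196.9]
eef_rot: [0.159, 0.987, 0.0, 0.0]
ft_force: [-0.5, -0.7, 4.1]
gripper_width: 12.0
grip_force: 30.0
```

Force matches the spring, so the lugs are in the slots. I'll push a little further.

```bash
M="python3 -m crank"
$M '[[[0,0,-0.06],[0,0,0]],[[0,0,-0.12],[0,0,0]],[[0,0,-0.17],[0,0,0]],[[0,0,-0.17],[0,0,0]],[[0,0,-0.17],[0,0,0]]]' - 40
$M '[[[0,0,0],[0,0,0]],[[0,0,0],[0,0,0]],[[0,0,0],[0,0,0]]]'
```

```text
clock: 13.13
tool_pos: [551.8, 78.7, 192.9]
eef_rot: [0.159, 0.987, -0.0, 0.0]
ft_force: [-2.0, -0.3, 7.5]
gripper_width: 11.6
grip_force: 40.0
clock: 13.38
tool_pos: [551.8, 78.7, 193.0]
eef_rot: [0.159, 0.987, -0.0, 0.0]
ft_force: [-2.2, -0.2, 7.2]
gripper_width: 11.7
grip_force: 40.0
```

```bash
M="python3 -m crank"
$M '[[[0,0,0],[0,0,-1]],[[0,0,0],[0,0,-2]],[[0.01,0,0],[0,0,-3]],[[0.01,0.01,0],[0,0,-4]],[[0.01,0.01,0],[0,0,-5]]]'
$M '[[[0,0,0],[0,0,-1]],[[0.01,0,0],[0,0,-2]],[[0.01,0.01,0],[0,0,-3]],[[0.02,0.01,0],[0,0,-4]],[[0.02,0.01,0],[0,0,-5]]]'
$M '[[[0,0,0],[0,0,-1]],[[0.01,0,0],[0,0,-2]],[[0.01,0.01,0],[0,0,-3]],[[0.02,0.01,0],[0,0,-4]],[[0.02,0.01,0],[0,0,-5]]]'
$M '[[[0,0,0],[0,0,-0.5]],[[0,0,0],[0,0,-1]],[[0,0,0],[0,0,-1]],[[0,0,0],[0,0,-1]]]'
python3 -c "
from h import *
from cell import r
s=r.read_state();y=R.from_quat(s['eef_rot']).as_matrix()[:,1];print(s['q'].round(2),s['moment'],np.degrees(np.arctan2(y[1],y[0])))"
```

```text
clock: 13.8
tool_pos: [552.7, 79.1, 193.2]
eef_rot: [0.37, 0.929, 0.0, 0.001]
ft_force: [0.1, -0.6, 7.2]
gripper_width: 11.8
grip_force: 40.0
clock: 14.22
tool_pos: [553.2, 79.3, 193.2]
eef_rot: [0.563, 0.827, 0.001, 0.001]
ft_force: [-0.5, -0.1, 7.2]
gripper_width: 11.4
grip_force: 40.0
clock: 14.63
tool_pos: [553.7, 79.5, 193.2]
eef_rot: [0.728, 0.685, 0.001, 0.001]
ft_force: [-0.9, -0.5, 7.3]
gripper_width: 11.8
grip_force: 40.0
clock: 14.97
tool_pos: [553.7, 79.5, 193.2]
eef_rot: [0.756, 0.654, 0.001, 0.001]
ft_force: [0.3, -0.6, 7.6]
gripper_width: 11.8
grip_force: 40.0
[ 0.06  0.46 -0.43  1.99  0.28  0.74 -0.68] [-0.09367277 -0.00961019 -0.06242273] -8.26181637055365
```

The grip is on the green line (81.7° against 81.75°). I'll ease up, release and retreat.

```bash
M="python3 -m crank"
$M '[[[0,0,0.05],[0,0,0]],[[0,0,0.1],[0,0,0]],[[0,0,0.15],[0,0,0]],[[0,0,0.18],[0,0,0]],[[0,0,0.18],[0,0,0]]]'
$M '[[[0,0,0],[0,0,0]],[[0,0,0],[0,0,0]],[[0,0,0],[0,0,0]],[[0,0,0],[0,0,0]],[[0,0,0],[0,0,0]]]' 36
$M '[[[0,0,0.5],[0,0,0]],[[0,0,1.5],[0,0,0]],[[0,0,2.5],[0,0,0]],[[0,-0.5,4],[0,0,0]],[[0,-1,5],[0,0,0]]]' 36
$M '[[[0,0,0],[0,0,0]],[[0,0,0],[0,0,0]],[[0,0,0],[0,0,0]]]'
python3 - <<'E'
from h import *
from cell import r
s=r.read_state();c=r.capture("wrist");c["pose"]=wpose(c,s);np.savez("w5.npz",**c);cv2.imwrite("pics/w5.png",c["color"])
a=r.capture("side");cv2.imwrite("pics/s5.png",a["color"])
cv2.imwrite("pics/f5.png",np.hstack([cv2.resize(c["color"][70:230,150:360],None,fx=2,fy=2),cv2.resize(a["color"][160:240,200:300],None,fx=3.5,fy=4)]))
E
```

```text
clock: 15.38
tool_pos: [553.7, 79.5, 197.5]
eef_rot: [0.756, 0.654, 0.001, 0.0]
ft_force: [1.8, -0.6, 3.0]
gripper_width: 11.5
grip_force: 40.0
clock: 15.8
tool_pos: [552.7, 79.2, 196.8]
eef_rot: [0.756, 0.654, -0.0, -0.0]
ft_force: [0.2, -0.7, -0.2]
gripper_width: 35.4
grip_force: 0.0
clock: 16.22
tool_pos: [553.1, 55.1, 324.6]
eef_rot: [0.755, 0.655, 0.001, 0.0]
ft_force: [0.7, 0.5, -0.3]
gripper_width: 35.7
grip_force: 0.0
clock: 16.47
tool_pos: [552.4, 54.3, 321.4]
eef_rot: [0.756, 0.654, -0.0, -0.0]
ft_force: [-0.4, -0.3, -0.5]
gripper_width: 35.8
grip_force: 0.0
```

View pics/f5.png

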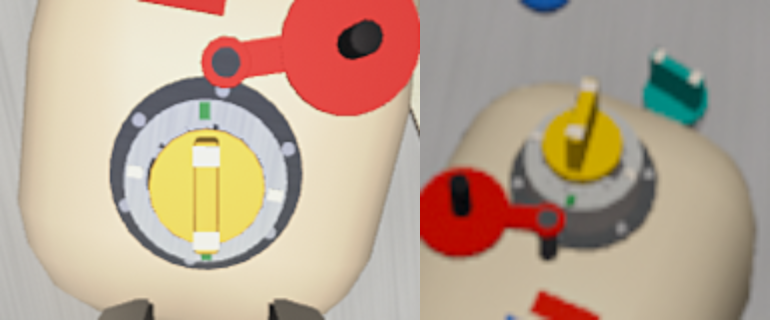

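The cap's grip lies along the green marks and the guard is aside. I'll do a quick numeric check of its centre and height.

```bash
python3 - <<'E'
from h import *
from cell import r
c=load("w5");b=load("side0")
w=[(252.8,147.8),(252.8,190.3)];s=[(244,193),(248.4,181)]
p=[onz(c,x,226) for x in w];print(np.round(p,1),np.linalg.norm(p[0]-p[1]),(p[0]+p[1])/2)
for x,y in zip(w,s):print(tri([ray(c,x),ray(b,y)]))
g,_=blobs(c["color"],(50,80,40),(80,255,255),4);print([(x[1],onz(c,x[0],178).round(1)) for x in g])
E
```

```text
[[557.1  97.6 226. ]
 [551.2  57.7 226. ]] 40.30059087981493 [554.14101146  77.66212812 226.        ]
(array([556.49695163,  97.25461349, 223.34951095]), [np.float64(0.5490787970835619), np.float64(0.5490787970838558)])
(array([550.05785122,  57.29107326, 225.30541922]), [np.float64(1.12460601010244), np.float64(1.1246060101022912)])
[(40, array([558.7, 117.5, 178. ])), (12, array([547.4,  37.1, 178. ]))]
```

```bash
python3 -c "
from cell import r
print(r.finish_job())"
```

```text
the job is handed in; nothing more can be done
None
```

I swung the guard fully aside, locked the yellow cap in the collar with its grip along the green marks, let go, and handed the job in at about 17 s; no verdict came back.

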